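Set a flute-drilling cradle from its short stop to its long stop

ROBOT

A 7-joint arm with a two-finger parallel gripper is mounted at the origin on the work surface. World frame = base frame: x ahead of the robot, y to its left, z up, the work surface at z = 0. Lengths are in m, angles in rad, forces in N, time in s.
With the tool pointing down it reaches from about 0.425 to 0.925 m from the base axis. Payload 6.8 kg.
Tool frame: the origin (TCP) lies between the finger pads; the fingertips stand finger_overhang ahead of it and the grasp point (between the pads) lies 6 mm ahead of it (finger_overhang is the distance from the TCP to the fingertips, in m); z points along the fingers, y is the line along which they close (so a half turn about z gives the same grasp; the last joint's range is limited). The gripper opens to 85 mm and grips with 20 to 120 N. Pads are 22 mm wide; open, the fingers measure 114 mm over their backs; the gripper's body (76 mm by 85 mm) begins 54 mm behind the grasp point. The pads swing forward as they close: fully open they stand 13 mm farther back than shut.
Start: joints at [-1.228, 0.477, 0.022, 1.555, -0.011, 1.109, -0.083], TCP at [0.294, 0.608, 0.256] pointing down, gripper open.
Joint ranges: [-2.96, 2.96], [-0.34, 2.1], [-1.41, 1.46], [0.24, 2.44], [-1.37, 4.51], [0.17, 1.92], [-2.96, 2.96]. Speed limits (rad/s): [2.39, 2.39, 3.14, 3.14, 3.14, 3.14, 3.14].

INTERFACE

Orientations are given as a unit quaternion [w, x, y, z].
In Python, from station import * gives the robot as it stands.
- The arm moves only by the tool drive_tool, never from a script. Its argument "increments" is a list of rows, each an object of numbers: "claw": the finger opening in m, from 0 to 0.0854; "dx", "dy", "dz": the shift along the tool's x, y, z in m; "wx", "wy", "wz": the turn, a rotation vector about the tool's x, y, z in degrees. A call has 1 to 20 rows; each row shifts and turns the commanded pose from where the row before left it, along the tool's axes as they then stand; what a row does not reach is not made up. A row lasts 1/8 s, in which the tool goes at most 62.5 mm and 10.7 degrees, less where a joint would pass 70% of its speed; a pose out of reach is approached as far as the arm can. A call with a gripper value outside its range is refused whole. The fingers move at their own pace and stop on an object; "newtons" is the grip in N (left out, the last holds). Time passes only in rows, so rows that do not move let the fingers close. It gives the time, the measured TCP pose, the force, the opening and the grip force at its end, in the units of the state.
- get_obs(): the state, without advancing time (a new reading comes with each control period).
- read_camera(name): name is "scene" or "top" or "wrist"; returns (picture, depth): 480x640x3 uint8, red, green, blue; 480x640 float32, m along the optical axis (not along the pixel's ray), 0 where there is no reading.
- calibration(name): a dict with "intrinsics" (3x3 intrinsics, pixels), "R" (3x3) and "t" (3): a world point X has camera coordinates R X + t; the wrist camera has in their place "mount" (4x4, takes a point from camera to tool coordinates, whose origin is the TCP and whose axes are the flange's). Camera axes: x right, y down, z forward; pixel columns grow to the right and rows downward; lengths in m; the calibration is good to about 2 mm. The wrist camera is an equidistant fisheye: a pixel r from the principal point sees the ray r / f radians off the axis. A picture is of the moment at which its call begins: read the wrist's pose just before it. calibration takes no time and is no camera call.
- hand_in(): hands the job in; it is judged then, once.
The state is a dict: "t": time; "q": joint angles; "joint_vel": joint speeds; "joint_torque": joint torques, N m; "eef_pos": TCP position; "tool_rot": TCP orientation; "contact_force": force on the tool from outside, world axes, zero at the start; "torque": the same for the moment, N m; "gripper_width": opening from 0.0 (shut) to 1.0 (fully open); "grasp_force": force on a finger pad.
Only numpy, scipy, OpenCV 4.12 (cv2) and the standard library are available. Lean on these libraries where they do the work, as an engineer would, in place of code of your own. Each camera call takes 0.05 s, during which the arm holds its last target. There are 200 camera calls.

TASK

Reset the flute-drilling cradle from its short length to its long one. Press the raised middle stop down until it locks below the groove, press the sunken end stop so that it unlocks and springs up, and only then slide the flute piece along the groove, without lifting it out, until its end sits snugly against the raised end stop. The latches are push-push and delicate: press gently, feel for the firm end of the travel, and leave everything else on the bench alone.

Things in the scene. Friction and masses are not known exactly. Their poses are not given: they have to be found in the camera images.
- cradle: Pale wooden block fixed on the bench, 110 mm (its x) by 340 mm (its y), 35 mm high. Origin: centre of its underside, z up. A groove runs its whole length along y, open at both ends: floor 35 mm above the bench, 33 mm wide, centred at cradle x = +22 mm, between wooden rails 10 mm high (tops at 45 mm) and 12 mm thick. Two steel stops rise through its floor, each with a thumb pad beside it.
- short_stop (a joint): Depth (m) of the middle stop, at cradle y = 0; 0 is raised, it grows as it is pressed down. Starts raised. Push-push latch: pressed to the firm end of its travel (20 to 27 mm down, differs from stop to stop: feel for it) and let go, it stays locked about 17 mm down, its fin below the groove's floor. Pressed to the end and let go again, it springs up. A press 3 mm or more short of it does nothing.
- short_stop_pad (a point): Centre of the top of the middle stop's thumb pad: steel disc 32 mm across, 5 mm thick, at cradle x = -32 mm. Its top is 66.5 mm above the bench raised, about 49 mm locked, and 39 mm or more at the end of its travel. The spring pushes back with 2.5 N raised, about 5 N near the end; past the end it rises by 5 to 15 N per mm. Over 25 N damages a stop.
- long_stop (a joint): Depth (m) of the end stop, at cradle y = +130 mm; same kind of latch, 0 is raised. Starts locked, about 20 mm down; the end of its travel is 4 to 6 mm below that. Pressed to the end and let go, it springs all the way up.
- long_stop_pad (a point): Centre of the top of the end stop's thumb pad: the same disc at cradle x = -32 mm. Its top is 66.5 mm above the bench raised, about 46 mm locked, and 39 mm or more at the end of its travel. Same spring, same 25 N limit.
- long_stop_fin (a point): Middle of the top edge of the end stop's steel fin in the groove: 20 mm wide across the groove, 8 mm thick along it, so the face that the flute piece meets lies 4 mm from here towards cradle -y. Raised, it stands 15 mm above the groove's floor. It too takes at most 25 N.
- flute_piece: Pale bamboo flute piece: straight, round, 30 mm in diameter, 110 mm long, about 70 g, lying in the groove on the cradle's -y side of the middle stop. Origin: its middle, on its axis, 15 mm above the groove's floor; its y runs along its length towards the stops (it may roll about it).
- piece_front (a point): Centre of the flute piece's end face towards the stops, on its axis, 15 mm above the groove's floor.
- piece_back (a point): Centre of the flute piece's other end face, the one to push on: it shows between the rails' tops (45 mm above the bench) and the piece's top (65 mm).
- bamboo_ring: Bystander, leave alone: pale bamboo ring, 52 mm across, 18 mm high.
- sanding_block: Bystander, leave alone: cork sanding block, 40 x 75 x 24 mm.
- wedge_offcut: Bystander, leave alone: reddish wooden offcut, 28 x 60 x 14 mm.
- wax_jar: Bystander, leave alone: jar, 56 mm across, 55 mm high.
- screwdriver: Bystander, leave alone: screwdriver lying flat.
- brush: Bystander, leave alone: brush lying flat.
- tin_mug: Bystander, leave alone: metal mug, 72 mm across, 80 mm high.
Things that resemble listed ones, but are neither listed nor needed, are in the scene too. What is shaped like the flute_piece but yellow is not meant.

How it is judged:
By the outcome, as a careful person would: the job done as asked, in the order asked, and still so for the second after the job is handed in, with the robot touching nothing.
It also fails if it takes over 56 s, if anything falls off the work surface, if the arm or the gripper's body presses on something with over 40 N, if the wrist force passes 120 N, or if a joint passes its speed limit or range.

## Working session

There is one attempt and no reset: what is moved stays moved. The work goes in short steps, Python scripts to look and compute and a tool call to move; the robot and the scene stay as the last step left them, time stands still between calls to the robot, and variables do not carry over. Pictures are saved under pics/ and viewed, at most 10 in all, crops included, and the job is handed in when it is done.

Besides the shell and the picture viewer there is one more tool, called after "Call:" as name(argument=value, ...) on one line, values as JSON. drive_tool: Moves the arm, as the interface text tells. Its arguments: {"type":"object","properties":{"increments":{"type":"array","items":{"type":"object","properties":{"claw":{"type":"number"},"dx":{"type":"number"},"dy":{"type":"number"},"dz":{"type":"number"},"wx":{"type":"number"},"wy":{"type":"number"},"wz":{"type":"number"}}}},"newtons":{"type":"number"}},"required":["increments"]}

```bash
mkdir -p pics; ls; python3 - <<'E'
from station import *
import cv2,numpy as np
o=get_obs(); print(o)
for n in("scene","top"):
    p,d=read_camera(n); cv2.imwrite(f"pics/{n}0.png",p[:,:,::-1]); np.save(f"{n}d.npy",d); c=calibration(n); print(n,c)
print(calibration("wrist"))
E
```

```text
pics
{'t': 0.0, 'q': array([-1.2281161 ,  0.47778969,  0.02236516,  1.556483  , -0.0114953 ,
        1.10929358, -0.08307924]), 'joint_vel': array([-0.00185686,  0.00027531,  0.00083421, -0.00158662, -0.00080709,
        0.00123855, -0.00010224]), 'joint_torque': array([-4.83026051e-04, -5.96453047e+01,  1.60757292e+00, -2.81190580e+01,
        1.23606206e-02,  9.24974534e-03,  2.61049968e-05]), 'eef_pos': array([0.29385855, 0.60705521, 0.25531983]), 'tool_rot': array([-1.30830494e-04,  2.23476031e-01,  9.74708989e-01, -9.13215462e-04]), 'contact_force': array([-0.01357752, -0.20769712,  0.12307936]), 'torque': array([ 0.00909638, -0.01199603, -0.00339732]), 'grasp_force': 0.0, 'gripper_width': 0.9962924791462503}
scene {'intrinsics': array([[533.7866595 ,   0.        , 321.23678679],
       [  0.        , 533.7866595 , 242.27767579],
       [  0.        ,   0.        ,   1.        ]]), 'R': array([[-0.8549724 ,  0.51860229, -0.00859418],
       [ 0.42061158,  0.68353826, -0.59654116],
       [-0.30349316, -0.51364103, -0.80253647]]), 't': array([ 0.39996122, -0.20463091,  1.45410333
[... 199 characters left out ...]
538, -0.99997894, -0.00383497],
       [-0.9790805 , -0.00434582, -0.20342687],
       [ 0.20340592,  0.00481977, -0.97908263]]), 't': array([0.03860676, 0.50548081, 1.31554494])}
{'intrinsics': array([[371.64829954,   0.        , 327.89821396],
       [  0.        , 371.64829954, 237.84896771],
       [  0.        ,   0.        ,   1.        ]]), 'mount': array([[ 4.76249532e-05, -9.61792320e-01, -2.73780076e-01,
         6.91822770e-02],
       [ 9.99999986e-01,  1.53087864e-06,  1.68575324e-04,
        -1.01595633e-03],
       [-1.61715328e-04, -2.73780081e-01,  9.61792307e-01,
        -1.16501454e-01],
       [ 0.00000000e+00,  0.00000000e+00,  0.00000000e+00,
         1.00000000e+00]])}
```

View pics/top0.png

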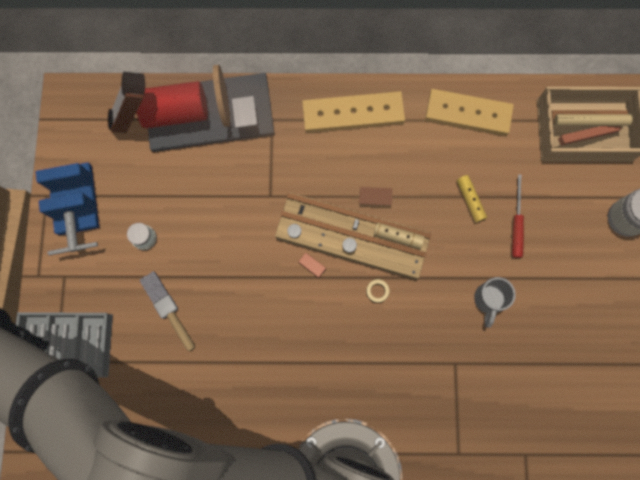

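View pics/scene0.png

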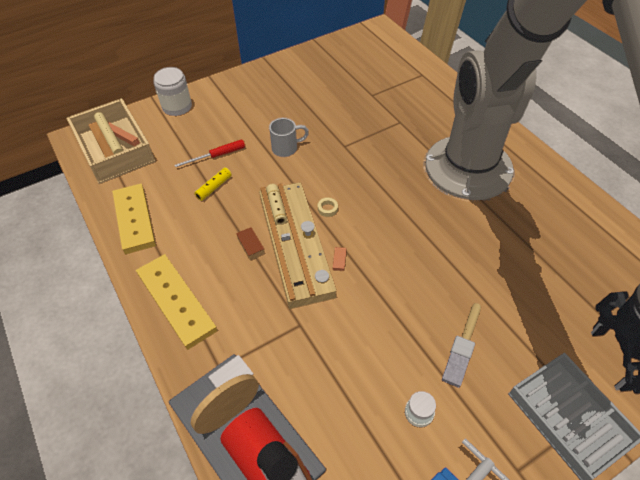

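```bash
python3 -c "
import station;print([n for n in dir(station) if n[0]!='_']);print(getattr(station,'finger_overhang',None))"
```

```text
['PlanningError', 'calibration', 'finger_overhang', 'get_obs', 'hand_in', 'read_camera']
0.025
```

```bash
python3 - <<'E'
import cv2
p=cv2.imread("pics/top0.png")[185:290,265:440]; cv2.imwrite("pics/topc.png",cv2.resize(p,None,fx=4.5,fy=4.5,interpolation=cv2.INTER_CUBIC))
p=cv2.imread("pics/scene0.png")[170:315,225:355]; cv2.imwrite("pics/scc.png",cv2.resize(p,None,fx=4,fy=4,interpolation=cv2.INTER_CUBIC))
E
```

```text
(no output)
```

View pics/topc.png

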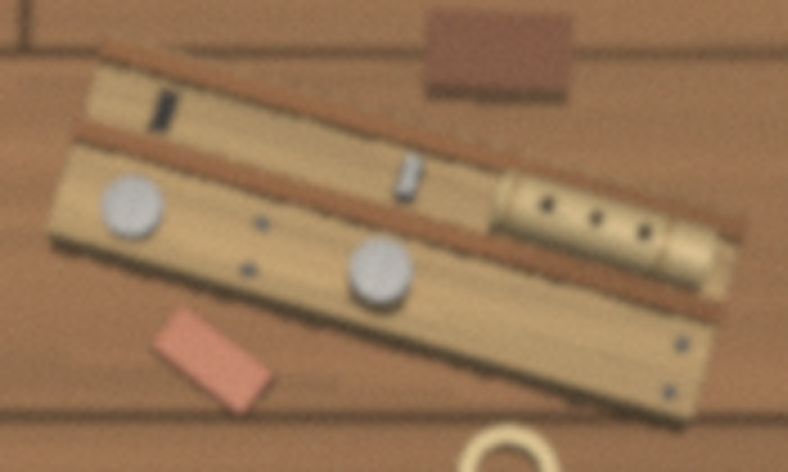

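View pics/scc.png

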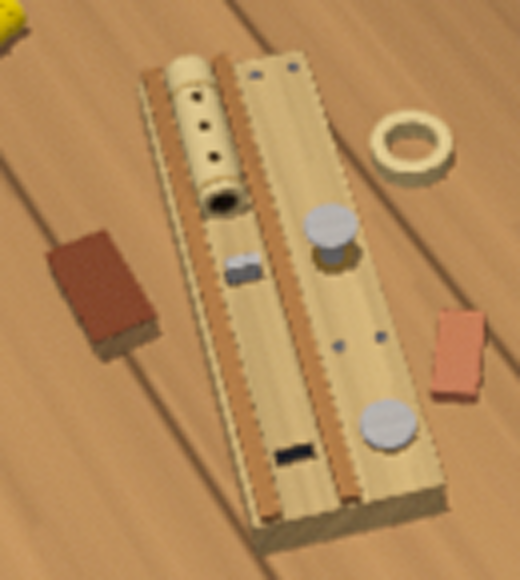

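```bash
cat > h.py <<'E'
import numpy as np
from station import *
from scipy.optimize import least_squares
from scipy.spatial.transform import Rotation as Rn
def proj(n,X):
    c=calibration(n); p=c["R"]@X+c["t"]; k=c["intrinsics"]; return (k@(p/p[2]))[:2]
def ray(n,px,z):
    c=calibration(n); d=c["R"].T@np.linalg.inv(c["intrinsics"])@[px[0],px[1],1]; o=-c["R"].T@c["t"]
    return o+d*(z-o[2])/d[2]
def T(u,v): return np.array([u/4.5+265,v/4.5+185])
def S(u,v): return np.array([u/4+225,v/4+170])
E
python3 - <<'E'
from h import *
P=[("top",T(133,206),(-32,130,46)),("top",T(380,271),(-32,0,66.5)),("top",T(163,110),(22,130,35)),("top",T(411,163),(22,0,50)),
("top",T(50,236),(-55,170,35)),("top",T(686,416),(-55,-170,35)),
("scene",S(389,423),(-32,130,46)),("scene",S(331,226),(-32,0,66.5)),("scene",S(294,454),(22,130,35)),("scene",S(243,262),(22,0,50)),
("scene",S(445,488),(-55,170,35)),("scene",S(303,52),(-55,-170,35))]
def W(p,c):
    x,y,a=p; c=np.array(c)/1000; return np.array([x+np.cos(a)*c[0]-np.sin(a)*c[1],y+np.sin(a)*c[0]+np.cos(a)*c[1],c[2]])
f=lambda p,Q=P:np.concatenate([proj(n,W(p,c))-u for n,u,c in Q])
for Q in(P,P[:6],P[6:]):
    r=least_squares(f,[.7,0,0],args=(Q,),loss='soft_l1'); print(r.x,np.degrees(r.x[2])); print(f(r.x,Q).reshape(-1,2).round(1).tolist())
p=least_squares(f,[.7,0,0],args=(P,),loss='soft_l1').x; np.save("cr.npy",p)
for k,c in dict(mid=(-32,0,66.5),end=(-32,130,46),fin=(22,126,50)).items(): print(k,W(p,c).round(4))
R=np.array([[np.cos(p[2]),-np.sin(p[2])],[np.sin(p[2]),np.cos(p[2])]])
for n,u in(("top",T(503,201)),("top",T(712,262)),("scene",S(222,201)),("scene",S(190,62))):
    X=ray(n,u,.05); print(n,X.round(4),(R.T@(X[:2]-p[:2])).round(4))
E
```

```text
[ 0.53072077 -0.01680192 -0.28378794] -16.259851371531067
[[-1.1, -0.8], [-0.6, -1.1], [-0.5, -0.3], [-1.1, 2.0], [-2.1, -1.8], [0.8, 0.2], [-0.3, -0.6], [-0.2, -1.0], [0.2, -0.3], [-0.2, -0.9], [0.4, -1.9], [-0.3, -1.5]]
[ 0.53001222 -0.01872414 -0.27631567] -15.831721847037187
[[-0.3, -0.0], [0.4, -0.7], [0.1, 0.4], [-0.3, 2.3], [-1.3, -0.9], [2.0, 0.0]]
[ 0.53179511 -0.01431563 -0.28855723] -16.53311163029914
[[-0.4, 0.5], [-0.1, -0.0], [0.1, 0.7], [-0.1, -0.0], [0.3, -0.6], [0.2, -0.7]]
mid [ 0.5    -0.0078  0.0665]
end [0.5364 0.117  0.046 ]
fin [0.5871 0.098  0.05  ]
top [ 0.5371 -0.0716  0.05  ] [ 0.0214 -0.0508]
top [ 0.5062 -0.1756  0.05  ] [ 0.021  -0.1593]
scene [ 0.541  -0.0675  0.05  ] [ 0.0241 -0.0457]
scene [ 0.504  -0.1776  0.05  ] [ 0.0194 -0.1618]
```

Call:
drive_tool(increments=[{"claw":0,"dx":-0.0324,"dy":-0.0331},{"claw":0,"dx":-0.0324,"dy":-0.0331},{"claw":0,"dx":-0.0324,"dy":-0.0331},{"claw":0,"dx":-0.0324,"dy":-0.0331},{"claw":0,"dx":-0.0324,"dy":-0.0331},{"claw":0,"dx":-0.0324,"dy":-0.0331},{"claw":0,"dx":-0.0324,"dy":-0.0331},{"claw":0,"dx":-0.0324,"dy":-0.0331},{"claw":0,"dx":-0.0324,"dy":-0.0331},{"claw":0,"dx":-0.0324,"dy":-0.0331},{"claw":0,"dx":-0.0324,"dy":-0.0331},{"claw":0,"dx":-0.0324,"dy":-0.0331},{"claw":0,"dx":-0.0324,"dy":-0.0331},{"claw":0,"dx":-0.0324,"dy":-0.0331},{"claw":0,"wz":-9.9},{"claw":0,"dz":0.03},{"claw":0}])

```text
schema error: expected keys claw, dx, dy, dz, wx, wy, wz
```

```bash
cat >> h.py <<'E'
def wsave(name):
    import cv2
    o=get_obs(); p,d=read_camera("wrist"); cv2.imwrite(f"pics/{name}.png",p[:,:,::-1])
    np.savez(f"{name}.npz",pos=o["eef_pos"],q=o["tool_rot"],d=d)
    R=rot(o["tool_rot"]); print(o["t"],o["eef_pos"],o["contact_force"].round(2),"toolx ang",np.degrees(np.arctan2(R[1,0],R[0,0])),R[:,2].round(4))
def rot(q): return Rn.from_quat([q[1],q[2],q[3],q[0]]).as_matrix()
def wray(name,px,z):
    f=np.load(name+".npz"); c=calibration("wrist"); k=c["intrinsics"]
    v=(np.array(px)-k[:2,2])/k[0,0]; r=np.linalg.norm(v); d=np.r_[np.sin(r)*v/r,np.cos(r)]
    M=c["mount"]; R=rot(f["q"]); o=R@M[:3,3]+f["pos"]; d=R@M[:3,:3]@d
    return o+d*(z-o[2])/d[2]
E
python3 -c "
from h import *
wsave('w1')"
```

```text
0.1 [0.29389608 0.6071095  0.25542089] [ 0.14 -0.2  -0.5 ] toolx ang 154.17335444101738 [-6.0e-04 -1.5e-03 -1.0e+00]
```

View pics/w1.png

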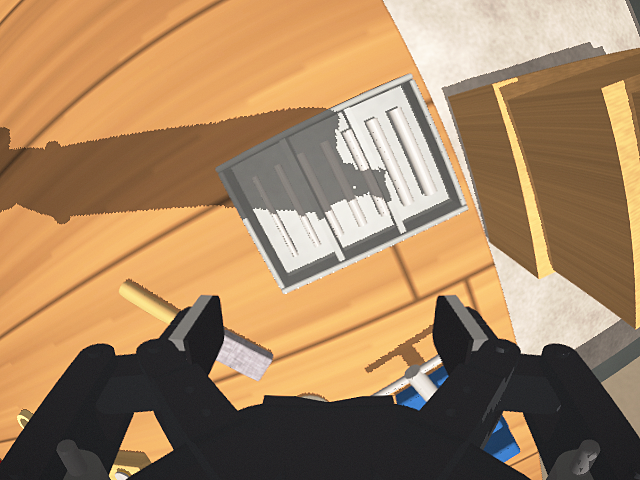

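The move was refused because every row needs all the keys. The picture only shows the tool tray and the open fingers, at (210,330) and (460,330).

Call:
drive_tool(increments=[{"claw":0,"dx":-0.0324,"dy":-0.0331,"dz":0,"wx":0,"wy":0,"wz":0},{"claw":0,"dx":-0.0324,"dy":-0.0331,"dz":0,"wx":0,"wy":0,"wz":0},{"claw":0,"dx":-0.0324,"dy":-0.0331,"dz":0,"wx":0,"wy":0,"wz":0},{"claw":0,"dx":-0.0324,"dy":-0.0331,"dz":0,"wx":0,"wy":0,"wz":0},{"claw":0,"dx":-0.0324,"dy":-0.0331,"dz":0,"wx":0,"wy":0,"wz":0},{"claw":0,"dx":-0.0324,"dy":-0.0331,"dz":0,"wx":0,"wy":0,"wz":0},{"claw":0,"dx":-0.0324,"dy":-0.0331,"dz":0,"wx":0,"wy":0,"wz":0},{"claw":0,"dx":-0.0324,"dy":-0.0331,"dz":0,"wx":0,"wy":0,"wz":0},{"claw":0,"dx":-0.0324,"dy":-0.0331,"dz":0,"wx":0,"wy":0,"wz":0},{"claw":0,"dx":-0.0324,"dy":-0.0331,"dz":0,"wx":0,"wy":0,"wz":0},{"claw":0,"dx":-0.0324,"dy":-0.0331,"dz":0,"wx":0,"wy":0,"wz":0},{"claw":0,"dx":-0.0324,"dy":-0.0331,"dz":0,"wx":0,"wy":0,"wz":0},{"claw":0,"dx":-0.0324,"dy":-0.0331,"dz":0,"wx":0,"wy":0,"wz":0},{"claw":0,"dx":-0.0324,"dy":-0.0331,"dz":0,"wx":0,"wy":0,"wz":0},{"claw":0,"dx":0,"dy":0,"dz":0,"wx":0,"wy":0,"wz":-9.9},{"claw":0,"dx":0,"dy":0,"dz":0.03,"wx":0,"wy":0,"wz":0},{"claw":0,"dx":0,"dy":0,"dz":0,"wx":0,"wy":0,"wz":0}])

```text
t: 2.28
eef_pos: [0.4988, -0.0073, 0.2246]
tool_rot: [-0.002, 0.139, 0.99, -0.001]
contact_force: [0.3, 1.0, 0.6]
gripper_width: -0.002
grasp_force: 0.0
```

```bash
python3 -c "
from h import *
wsave('w2')"
```

```text
2.275 [ 0.49884355 -0.00733766  0.22464142] [0.33 1.01 0.55] toolx ang 164.0465312899201 [-4.5e-03 -7.0e-04 -1.0e+00]
```

View pics/w2.png

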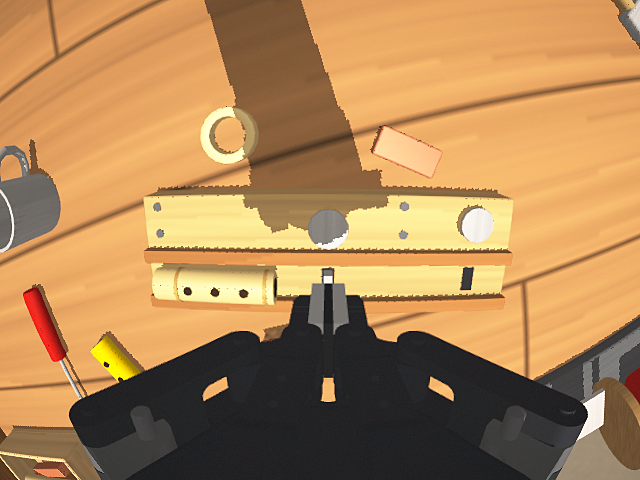

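```bash
python3 - <<'E'
from h import *
P=[((328,229),(-32,0,66.5)),((476.5,225),(-32,130,46)),((146,195),(-55,-170,35)),((512,198),(-55,170,35)),((467,279),(22,130,35)),((157,207),None),]
X=[];C=[]
for u,c in P[:5]:
    x=wray("w2",u,c[2]/1000); X.append(x[:2]); C.append(np.array(c[:2])/1000); print(c,x.round(4))
X=np.array(X);C=np.array(C)
Rm=lambda a:np.array([[np.cos(a),-np.sin(a)],[np.sin(a),np.cos(a)]])
r=least_squares(lambda p:(X-p[:2]-C@Rm(p[2]).T).ravel(),np.load("cr.npy"))
print(r.x,np.degrees(r.x[2]),(r.fun.reshape(-1,2)*1000).round(1).tolist()); np.save("cr.npy",r.x)
R=Rm(r.x[2]); g=lambda c:(r.x[:2]+R@(np.array(c)/1000)).round(4)
print("mid",g((-32,0)),"end",g((-32,130)),"finface",g((22,126)))
for u,z in(((277,284),.05),((152,283),.05),((155,266),.05)): x=wray("w2",u,z); print(x.round(4),(R.T@(x[:2]-r.x[:2])).round(4))
o=get_obs(); t=rot(o["tool_rot"]); d=np.r_[g((-32,0)),.0665]-(o["eef_pos"]+t@[0,0,.025]); print("tool shift to pad",(t.T@d).round(4))
E
```

```text
(-32, 0, 66.5) [ 0.4996 -0.0088  0.0665]
(-32, 130, 46) [0.536  0.1141 0.046 ]
(-55, -170, 35) [ 0.4309 -0.1606  0.035 ]
(-55, 170, 35) [0.5245 0.1576 0.035 ]
(22, 130, 35) [0.5887 0.1004 0.035 ]
[ 0.53034484 -0.01795333 -0.2875118 ] -16.4732125729726 [[-0.0, 0.0], [-0.6, -1.7], [1.5, 4.7], [-1.3, -3.1], [0.4, -0.0]]
mid [ 0.4997 -0.0089] end [0.5365 0.1158] finface [0.5872 0.0966]
[ 0.5382 -0.0652  0.05  ] [ 0.0209 -0.0431]
[ 0.5079 -0.1798  0.05  ] [ 0.0243 -0.1616]
[ 0.4934 -0.1694  0.05  ] [ 0.0075 -0.1557]
tool shift to pad [-0.0008 -0.0014  0.1343]
```

The wrist view puts the middle pad at (328,229), the end pad at (476,225) and the piece from x=152 to x=277 at row 284. I'm descending to just above the middle pad.

Call:
drive_tool(increments=[{"claw":0,"dx":-0.0008,"dy":-0.0014,"dz":0.05,"wx":0,"wy":0,"wz":0},{"claw":0,"dx":0,"dy":0,"dz":0.05,"wx":0,"wy":0,"wz":0},{"claw":0,"dx":0,"dy":0,"dz":0.022,"wx":0,"wy":0,"wz":0},{"claw":0,"dx":0,"dy":0,"dz":0,"wx":0,"wy":0,"wz":0},{"claw":0,"dx":0,"dy":0,"dz":0,"wx":0,"wy":0,"wz":0}])

```text
t: 2.95
eef_pos: [0.502, -0.0086, 0.1058]
tool_rot: [0.001, 0.139, 0.99, 0.0]
contact_force: [-0.1, -0.2, 0.0]
gripper_width: 0.003
grasp_force: 0.0
```

Call:
drive_tool(increments=[{"claw":0,"dx":0,"dy":0,"dz":0.01,"wx":0,"wy":0,"wz":0},{"claw":0,"dx":0,"dy":0,"dz":0.006,"wx":0,"wy":0,"wz":0},{"claw":0,"dx":0,"dy":0,"dz":0,"wx":0,"wy":0,"wz":0}])

```text
t: 3.32
eef_pos: [0.5013, -0.0086, 0.0883]
tool_rot: [0.0, 0.139, 0.99, 0.0]
contact_force: [0.5, -1.0, 2.5]
gripper_width: -0.001
grasp_force: 1.1
```

Call:
drive_tool(increments=[{"claw":0,"dx":0,"dy":0,"dz":0.005,"wx":0,"wy":0,"wz":0},{"claw":0,"dx":0,"dy":0,"dz":0.005,"wx":0,"wy":0,"wz":0},{"claw":0,"dx":0,"dy":0,"dz":0.004,"wx":0,"wy":0,"wz":0},{"claw":0,"dx":0,"dy":0,"dz":0,"wx":0,"wy":0,"wz":0}])

```text
t: 3.82
eef_pos: [0.5012, -0.0086, 0.0741]
tool_rot: [0.0, 0.139, 0.99, 0.0]
contact_force: [1.3, 1.5, 2.8]
gripper_width: 0.007
grasp_force: 1.8
```

Call:
drive_tool(increments=[{"claw":0,"dx":0,"dy":0,"dz":0.001,"wx":0,"wy":0,"wz":0},{"claw":0,"dx":0,"dy":0,"dz":0,"wx":0,"wy":0,"wz":0},{"claw":0,"dx":0,"dy":0,"dz":0,"wx":0,"wy":0,"wz":0}])

```text
t: 4.2
eef_pos: [0.5012, -0.0086, 0.0735]
tool_rot: [0.0, 0.139, 0.99, 0.0]
contact_force: [1.8, 1.2, 3.5]
gripper_width: 0.005
grasp_force: 1.9
```

Call:
drive_tool(increments=[{"claw":0,"dx":0,"dy":0,"dz":0.001,"wx":0,"wy":0,"wz":0},{"claw":0,"dx":0,"dy":0,"dz":0,"wx":0,"wy":0,"wz":0},{"claw":0,"dx":0,"dy":0,"dz":0,"wx":0,"wy":0,"wz":0}])

```text
t: 4.58
eef_pos: [0.501, -0.0087, 0.0723]
tool_rot: [0.0, 0.139, 0.99, 0.0]
contact_force: [2.0, 1.0, 4.2]
gripper_width: -0.001
grasp_force: 2.0
```

Call:
drive_tool(increments=[{"claw":0,"dx":0,"dy":0,"dz":0.0008,"wx":0,"wy":0,"wz":0},{"claw":0,"dx":0,"dy":0,"dz":0,"wx":0,"wy":0,"wz":0},{"claw":0,"dx":0,"dy":0,"dz":0,"wx":0,"wy":0,"wz":0}])

```text
t: 4.95
eef_pos: [0.501, -0.0087, 0.0715]
tool_rot: [0.0, 0.139, 0.99, 0.0]
contact_force: [1.6, 1.5, 4.4]
gripper_width: 0.003
grasp_force: 2.2
```

Call:
drive_tool(increments=[{"claw":0,"dx":0,"dy":0,"dz":0.001,"wx":0,"wy":0,"wz":0},{"claw":0,"dx":0,"dy":0,"dz":0,"wx":0,"wy":0,"wz":0}])

```text
t: 5.2
eef_pos: [0.5009, -0.0087, 0.0705]
tool_rot: [0.0, 0.139, 0.99, 0.0]
contact_force: [3.1, 1.4, 5.0]
gripper_width: 0.001
grasp_force: 2.3
```

Call:
drive_tool(increments=[{"claw":0,"dx":0,"dy":0,"dz":0.001,"wx":0,"wy":0,"wz":0},{"claw":0,"dx":0,"dy":0,"dz":0,"wx":0,"wy":0,"wz":0}])

```text
t: 5.45
eef_pos: [0.5009, -0.0087, 0.0695]
tool_rot: [0.0, 0.139, 0.99, -0.0]
contact_force: [0.9, 1.0, 5.2]
gripper_width: -0.001
grasp_force: 2.2
```

Call:
drive_tool(increments=[{"claw":0,"dx":0,"dy":0,"dz":0.001,"wx":0,"wy":0,"wz":0},{"claw":0,"dx":0,"dy":0,"dz":0,"wx":0,"wy":0,"wz":0}])

```text
t: 5.7
eef_pos: [0.5009, -0.0087, 0.0686]
tool_rot: [0.0, 0.139, 0.99, 0.0]
contact_force: [2.3, 1.8, 6.7]
gripper_width: 0.001
grasp_force: 3.1
```

Call:
drive_tool(increments=[{"claw":0,"dx":0,"dy":0,"dz":0.0006,"wx":0,"wy":0,"wz":0},{"claw":0,"dx":0,"dy":0,"dz":0,"wx":0,"wy":0,"wz":0}])

```text
t: 5.95
eef_pos: [0.5009, -0.0087, 0.0683]
tool_rot: [0.0, 0.139, 0.99, 0.0]
contact_force: [1.6, 3.0, 10.1]
gripper_width: 0.001
grasp_force: 5.0
```

Force has jumped to 10 N, so this is the firm end. Lifting off and moving over the end pad (cradle +y 130 mm).

Call:
drive_tool(increments=[{"claw":0,"dx":0,"dy":0,"dz":-0.004,"wx":0,"wy":0,"wz":0},{"claw":0,"dx":0,"dy":0,"dz":-0.008,"wx":0,"wy":0,"wz":0},{"claw":0,"dx":0,"dy":0,"dz":-0.02,"wx":0,"wy":0,"wz":0},{"claw":0,"dx":0,"dy":0,"dz":-0.04,"wx":0,"wy":0,"wz":0},{"claw":0,"dx":0,"dy":0,"dz":-0.04,"wx":0,"wy":0,"wz":0},{"claw":0,"dx":0,"dy":0,"dz":0,"wx":0,"wy":0,"wz":0}])

```text
t: 6.7
eef_pos: [0.5014, -0.0091, 0.1821]
tool_rot: [0.001, 0.139, 0.99, 0.001]
contact_force: [0.7, -0.0, 0.6]
gripper_width: -0.002
grasp_force: 0.0
```

```bash
python3 - <<'E'
from h import *
wsave('w3')
# pad heights from wrist depth: mid pad vs wood beside it
o=get_obs(); t=rot(o["tool_rot"]); p=np.load("cr.npy"); a=p[2]
e=np.array([p[0]+np.cos(a)*-.032-np.sin(a)*.13,p[1]+np.sin(a)*-.032+np.cos(a)*.13,.046])
print("to end pad",(t.T@(e-(o["eef_pos"]+t@[0,0,.025]))).round(4))
E
```

```text
6.7 [ 0.5014321  -0.00907013  0.1820965 ] [ 0.66 -0.    0.57] toolx ang 164.0398062657389 [ 3.1e-03  7.0e-04 -1.0e+00]
to end pad [-0.0005  0.1298  0.1095]
```

View pics/w3.png

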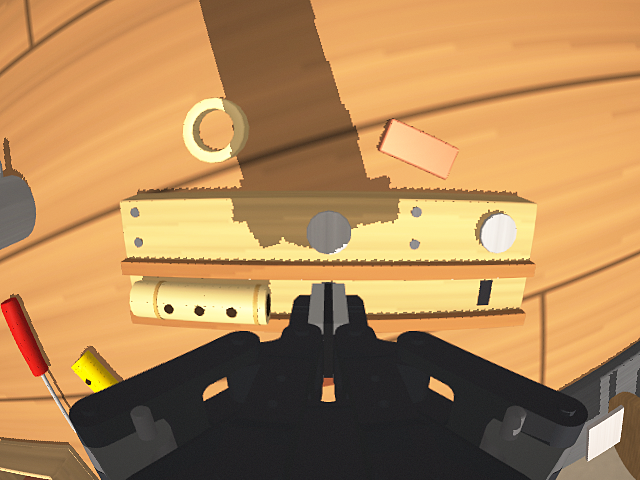

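The middle fin no longer stands at (328,285), and the middle pad at (328,232) looks low. I'll confirm by depth and refine the end pad, at (498,232).

```bash
python3 - <<'E'
from h import *
f=np.load("w3.npz"); R=rot(f["q"]); c=calibration("wrist"); M=c["mount"];k=c["intrinsics"]
for n,(u,v) in dict(mid=(328,230),end=(498,232),wood=(450,225)).items():
    w=(np.array([u,v])-k[:2,2])/k[0,0]; r=np.linalg.norm(w); d=np.r_[np.sin(r)*w/r,np.cos(r)]; d/=d[2]
    z=np.median(f["d"][v-3:v+4,u-3:u+4]); X=R@(M[:3,:3]@(d*z)+M[:3,3])+f["pos"]; print(n,X.round(4))
x=wray("w3",(498,232),.046);print(x, R.T@(x-f["pos"]))
E
```

```text
mid [ 0.4979 -0.0088  0.0485]
end [0.5353 0.1147 0.0455]
wood [0.5232 0.0806 0.0337]
[0.53507578 0.11450149 0.046     ] [0.00200725 0.12785831 0.13628031]
```

Middle locked at 48.5 mm. On to the end pad.

Call:
drive_tool(increments=[{"claw":0,"dx":0.001,"dy":0.043,"dz":0,"wx":0,"wy":0,"wz":0},{"claw":0,"dx":0,"dy":0.043,"dz":0,"wx":0,"wy":0,"wz":0},{"claw":0,"dx":0,"dy":0.0425,"dz":0,"wx":0,"wy":0,"wz":0},{"claw":0,"dx":0,"dy":0,"dz":0.045,"wx":0,"wy":0,"wz":0},{"claw":0,"dx":0,"dy":0,"dz":0.045,"wx":0,"wy":0,"wz":0},{"claw":0,"dx":0,"dy":0,"dz":0.01,"wx":0,"wy":0,"wz":0},{"claw":0,"dx":0,"dy":0,"dz":0,"wx":0,"wy":0,"wz":0},{"claw":0,"dx":0,"dy":0,"dz":0,"wx":0,"wy":0,"wz":0}])

```text
t: 7.75
eef_pos: [0.5361, 0.1151, 0.0812]
tool_rot: [0.001, 0.139, 0.99, 0.0]
contact_force: [-0.1, -0.6, 0.1]
gripper_width: -0.0
grasp_force: 0.0
```

Call:
drive_tool(increments=[{"claw":0,"dx":0,"dy":0,"dz":0.006,"wx":0,"wy":0,"wz":0},{"claw":0,"dx":0,"dy":0,"dz":0.005,"wx":0,"wy":0,"wz":0},{"claw":0,"dx":0,"dy":0,"dz":0,"wx":0,"wy":0,"wz":0}])

```text
t: 8.12
eef_pos: [0.5358, 0.1154, 0.0693]
tool_rot: [0.001, 0.139, 0.99, 0.0]
contact_force: [0.6, 0.6, 4.9]
gripper_width: 0.002
grasp_force: 2.1
```

Call:
drive_tool(increments=[{"claw":0,"dx":0,"dy":0,"dz":0.0015,"wx":0,"wy":0,"wz":0},{"claw":0,"dx":0,"dy":0,"dz":0,"wx":0,"wy":0,"wz":0}])

```text
t: 8.38
eef_pos: [0.5358, 0.1154, 0.0679]
tool_rot: [0.001, 0.139, 0.99, 0.0]
contact_force: [0.0, 0.8, 5.4]
gripper_width: -0.001
grasp_force: 2.4
```

Call:
drive_tool(increments=[{"claw":0,"dx":0,"dy":0,"dz":0.001,"wx":0,"wy":0,"wz":0},{"claw":0,"dx":0,"dy":0,"dz":0,"wx":0,"wy":0,"wz":0}])

```text
t: 8.62
eef_pos: [0.5357, 0.1153, 0.0668]
tool_rot: [0.001, 0.139, 0.99, 0.0]
contact_force: [-0.2, 0.7, 5.4]
gripper_width: -0.003
grasp_force: 2.5
```

Call:
drive_tool(increments=[{"claw":0,"dx":0,"dy":0,"dz":0.0008,"wx":0,"wy":0,"wz":0},{"claw":0,"dx":0,"dy":0,"dz":0,"wx":0,"wy":0,"wz":0}])

```text
t: 8.88
eef_pos: [0.5357, 0.1154, 0.066]
tool_rot: [0.001, 0.139, 0.99, 0.0]
contact_force: [0.8, 0.5, 4.2]
gripper_width: -0.001
grasp_force: 2.6
```

Call:
drive_tool(increments=[{"claw":0,"dx":0,"dy":0,"dz":0.0008,"wx":0,"wy":0,"wz":0},{"claw":0,"dx":0,"dy":0,"dz":0,"wx":0,"wy":0,"wz":0}])

```text
t: 9.12
eef_pos: [0.5358, 0.1153, 0.0655]
tool_rot: [0.001, 0.139, 0.99, 0.0]
contact_force: [-0.8, -0.2, 7.7]
gripper_width: 0.003
grasp_force: 4.0
```

Call:
drive_tool(increments=[{"claw":0,"dx":0,"dy":0,"dz":0.0004,"wx":0,"wy":0,"wz":0},{"claw":0,"dx":0,"dy":0,"dz":0,"wx":0,"wy":0,"wz":0}])

```text
t: 9.38
eef_pos: [0.5358, 0.1154, 0.0653]
tool_rot: [0.001, 0.139, 0.99, 0.0]
contact_force: [-1.3, 0.4, 9.4]
gripper_width: -0.0
grasp_force: 5.2
```

Firm end reached. Releasing, lifting, and travelling to behind the piece.

Call:
drive_tool(increments=[{"claw":0,"dx":0,"dy":0,"dz":-0.004,"wx":0,"wy":0,"wz":0},{"claw":0,"dx":0,"dy":0,"dz":-0.01,"wx":0,"wy":0,"wz":0},{"claw":0,"dx":0,"dy":0,"dz":-0.02,"wx":0,"wy":0,"wz":0},{"claw":0,"dx":0,"dy":0,"dz":-0.04,"wx":0,"wy":0,"wz":0},{"claw":0,"dx":0,"dy":0,"dz":-0.04,"wx":0,"wy":0,"wz":0.5},{"claw":0,"dx":-0.0068,"dy":-0.0406,"dz":0,"wx":0,"wy":0,"wz":0},{"claw":0,"dx":-0.0068,"dy":-0.0406,"dz":0,"wx":0,"wy":0,"wz":0},{"claw":0,"dx":-0.0068,"dy":-0.0406,"dz":0,"wx":0,"wy":0,"wz":0},{"claw":0,"dx":-0.0068,"dy":-0.0406,"dz":0,"wx":0,"wy":0,"wz":0},{"claw":0,"dx":-0.0068,"dy":-0.0406,"dz":0,"wx":0,"wy":0,"wz":0},{"claw":0,"dx":-0.0068,"dy":-0.0406,"dz":0,"wx":0,"wy":0,"wz":0},{"claw":0,"dx":-0.0068,"dy":-0.0406,"dz":0,"wx":0,"wy":0,"wz":0},{"claw":0,"dx":-0.0068,"dy":-0.0406,"dz":0,"wx":0,"wy":0,"wz":0},{"claw":0,"dx":0,"dy":0,"dz":0,"wx":0,"wy":0,"wz":0},{"claw":0,"dx":0,"dy":0,"dz":0,"wx":0,"wy":0,"wz":0}])

```text
t: 11.25
eef_pos: [0.495, -0.211, 0.1782]
tool_rot: [-0.001, 0.143, 0.99, 0.0]
contact_force: [0.4, -0.4, -0.5]
gripper_width: 0.002
grasp_force: 0.0
```

```bash
python3 - <<'E'
from h import *
wsave('w4')
import cv2
f=np.load("w4.npz"); p=np.load("cr.npy"); a=p[2]; R=np.array([[np.cos(a),-np.sin(a)],[np.sin(a),np.cos(a)]])
t=rot(f["q"]); print("tip in cradle",R.T@((f["pos"]+t@[0,0,.025])[:2]-p[:2]))
c=calibration("top");q,d=read_camera("top"); cv2.imwrite("pics/top4.png",q[:,:,::-1])
im=cv2.imread("pics/w4.png"); t2=cv2.resize(q[185:290,265:440,::-1],(640,384)); 
cv2.imwrite("pics/both4.png",cv2.resize(np.vstack([im[120:480],t2]),(516,600)))
E
```

```text
11.25 [ 0.49500695 -0.21102991  0.17815101] [ 0.43 -0.43 -0.48] toolx ang 163.57492379690234 [-1.2e-03  9.0e-04 -1.0e+00]
tip in cradle [ 0.02082843 -0.19515772]
```

View pics/both4.png

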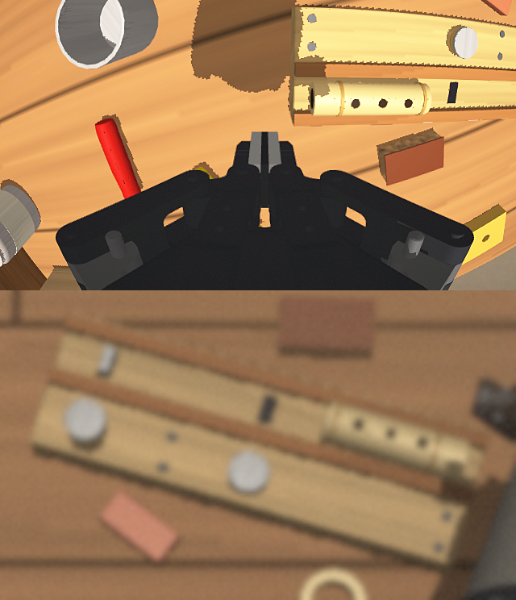

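The end fin is up at (108,358), the middle slot is dark and empty, and the end pad is raised. The tool is behind the piece, so I'll descend and push.

Call:
drive_tool(increments=[{"claw":0,"dx":-0.001,"dy":0,"dz":0.04,"wx":0,"wy":0,"wz":0},{"claw":0,"dx":0,"dy":0,"dz":0.04,"wx":0,"wy":0,"wz":0},{"claw":0,"dx":0,"dy":0,"dz":0.023,"wx":0,"wy":0,"wz":0},{"claw":0,"dx":0,"dy":0,"dz":0,"wx":0,"wy":0,"wz":0},{"claw":0,"dx":0,"dy":0,"dz":0,"wx":0,"wy":0,"wz":0}])

```text
t: 11.98
eef_pos: [0.4972, -0.2117, 0.0762]
tool_rot: [0.001, 0.142, 0.99, 0.0]
contact_force: [0.5, -0.1, 1.0]
gripper_width: 0.001
grasp_force: 0.0
```

Call:
drive_tool(increments=[{"claw":0,"dx":0,"dy":0.008,"dz":0,"wx":0,"wy":0,"wz":0},{"claw":0,"dx":0,"dy":0.006,"dz":0,"wx":0,"wy":0,"wz":0},{"claw":0,"dx":0,"dy":0.005,"dz":0,"wx":0,"wy":0,"wz":0},{"claw":0,"dx":0,"dy":0.005,"dz":0,"wx":0,"wy":0,"wz":0},{"claw":0,"dx":0,"dy":0.005,"dz":0,"wx":0,"wy":0,"wz":0},{"claw":0,"dx":0,"dy":0.005,"dz":0,"wx":0,"wy":0,"wz":0}])

```text
t: 12.72
eef_pos: [0.5061, -0.1793, 0.0754]
tool_rot: [0.0, 0.143, 0.99, -0.0]
contact_force: [-0.3, -0.2, 0.3]
gripper_width: 0.0
grasp_force: 0.2
```

Call:
drive_tool(increments=[{"claw":0,"dx":0,"dy":0.007,"dz":0,"wx":0,"wy":0,"wz":0},{"claw":0,"dx":0,"dy":0.007,"dz":0,"wx":0,"wy":0,"wz":0},{"claw":0,"dx":0,"dy":0.007,"dz":0,"wx":0,"wy":0,"wz":0},{"claw":0,"dx":0,"dy":0.007,"dz":0,"wx":0,"wy":0,"wz":0},{"claw":0,"dx":0,"dy":0.007,"dz":0,"wx":0,"wy":0,"wz":0},{"claw":0,"dx":0,"dy":0.007,"dz":0,"wx":0,"wy":0,"wz":0}])

```text
t: 13.48
eef_pos: [0.518, -0.1387, 0.0754]
tool_rot: [-0.0, 0.143, 0.99, 0.0]
contact_force: [0.0, -1.0, -0.1]
gripper_width: -0.0
grasp_force: 0.2
```

```bash
python3 - <<'E'
from h import *
wsave('w5')
f=np.load("w5.npz"); p=np.load("cr.npy"); a=p[2]; R=np.array([[np.cos(a),-np.sin(a)],[np.sin(a),np.cos(a)]])
print("tip in cradle",R.T@(f["pos"][:2]-p[:2]))
E
```

```text
13.475 [ 0.51803096 -0.13866126  0.07535944] [ 0.03 -0.97 -0.09] toolx ang 163.5783535643884 [-1.e-04  0.e+00 -1.e+00]
tip in cradle [ 0.02242036 -0.11924498]
```

View pics/w5.png

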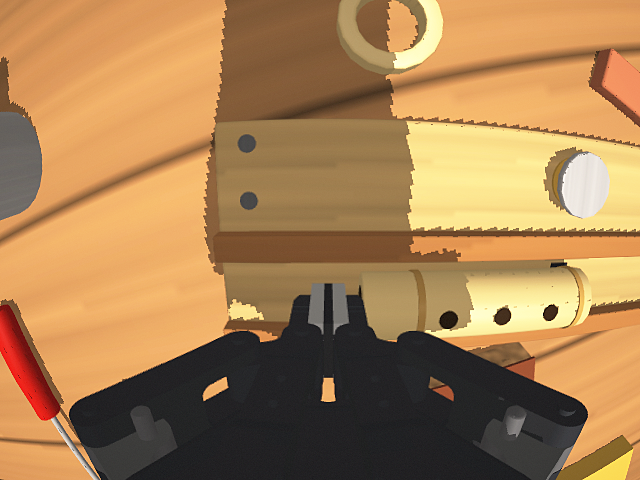

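The piece is in the groove, with its back at about (362,300) against the fingers and its front at about (588,290), near the middle slot. I'm carrying on pushing.

```bash
python3 - <<'E'
from h import *
p=np.load("cr.npy"); a=p[2]; R=np.array([[np.cos(a),-np.sin(a)],[np.sin(a),np.cos(a)]])
for u,z in(((362,290),.06),((588,290),.06),((580,268),.05)): print(R.T@(wray("w5",u,z)[:2]-p[:2]))
E
```

```text
[ 0.01163685 -0.10703138]
[0.016006   0.00211451]
[0.00858416 0.00232004]
```

Call:
drive_tool(increments=[{"claw":0,"dx":0,"dy":0.007,"dz":0,"wx":0,"wy":0,"wz":0},{"claw":0,"dx":0,"dy":0.007,"dz":0,"wx":0,"wy":0,"wz":0},{"claw":0,"dx":0,"dy":0.007,"dz":0,"wx":0,"wy":0,"wz":0},{"claw":0,"dx":0,"dy":0.007,"dz":0,"wx":0,"wy":0,"wz":0},{"claw":0,"dx":0,"dy":0.007,"dz":0,"wx":0,"wy":0,"wz":0},{"claw":0,"dx":0,"dy":0.007,"dz":0,"wx":0,"wy":0,"wz":0},{"claw":0,"dx":0,"dy":0.007,"dz":0,"wx":0,"wy":0,"wz":0},{"claw":0,"dx":0,"dy":0.007,"dz":0,"wx":0,"wy":0,"wz":0},{"claw":0,"dx":0,"dy":0.007,"dz":0,"wx":0,"wy":0,"wz":0},{"claw":0,"dx":0,"dy":0.007,"dz":0,"wx":0,"wy":0,"wz":0},{"claw":0,"dx":0,"dy":0.007,"dz":0,"wx":0,"wy":0,"wz":0},{"claw":0,"dx":0,"dy":0.007,"dz":0,"wx":0,"wy":0,"wz":0}])

```text
t: 15.02
eef_pos: [0.5418, -0.0582, 0.0754]
tool_rot: [-0.0, 0.143, 0.99, 0.0]
contact_force: [0.9, 0.5, -0.0]
gripper_width: 0.005
grasp_force: 0.1
```

Call:
drive_tool(increments=[{"claw":0,"dx":0,"dy":0.005,"dz":0,"wx":0,"wy":0,"wz":0},{"claw":0,"dx":0,"dy":0.005,"dz":0,"wx":0,"wy":0,"wz":0},{"claw":0,"dx":0,"dy":0.005,"dz":0,"wx":0,"wy":0,"wz":0},{"claw":0,"dx":0,"dy":0.004,"dz":0,"wx":0,"wy":0,"wz":0},{"claw":0,"dx":0,"dy":0.004,"dz":0,"wx":0,"wy":0,"wz":0},{"claw":0,"dx":0,"dy":0.003,"dz":0,"wx":0,"wy":0,"wz":0},{"claw":0,"dx":0,"dy":0.003,"dz":0,"wx":0,"wy":0,"wz":0},{"claw":0,"dx":0,"dy":0.002,"dz":0,"wx":0,"wy":0,"wz":0},{"claw":0,"dx":0,"dy":0,"dz":0,"wx":0,"wy":0,"wz":0},{"claw":0,"dx":0,"dy":0,"dz":0,"wx":0,"wy":0,"wz":0}])

```text
t: 16.27
eef_pos: [0.5504, -0.029, 0.0754]
tool_rot: [0.0, 0.143, 0.99, -0.0]
contact_force: [-0.5, -0.1, -0.0]
gripper_width: 0.001
grasp_force: 0.0
```

```bash
python3 - <<'E'
from h import *
import cv2
wsave('w6'); f=np.load("w6.npz"); p=np.load("cr.npy"); a=p[2]; R=np.array([[np.cos(a),-np.sin(a)],[np.sin(a),np.cos(a)]])
print("tool in cradle",R.T@(f["pos"][:2]-p[:2]))
q,d=read_camera("scene"); s=cv2.resize(q[215:315,265:355,::-1],(400,444),interpolation=cv2.INTER_CUBIC)
w=cv2.resize(cv2.imread("pics/w6.png")[200:400,320:640],(400,250)); w=cv2.copyMakeBorder(w,0,194,0,0,0)
cv2.imwrite("pics/v6.png",np.hstack([w,s]))
E
```

```text
16.275 [ 0.5504307  -0.02896483  0.07541325] [-0.46 -0.14 -0.01] toolx ang 163.56648199423364 [ 0. -0. -1.]
tool in cradle [ 0.02238388 -0.00486382]
```

View pics/v6.png

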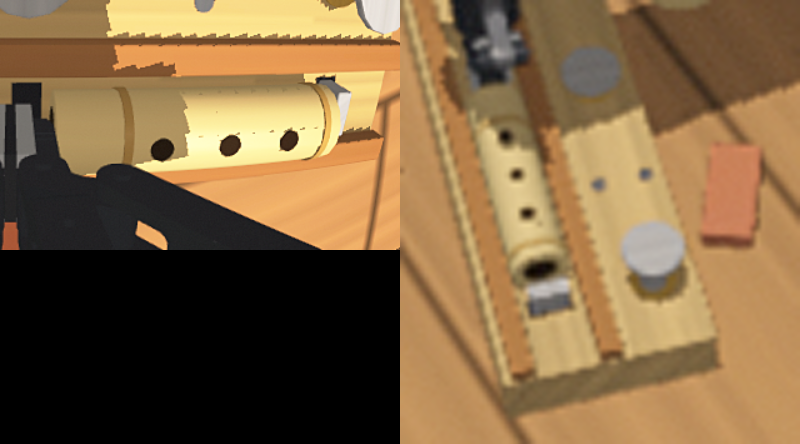

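There are a few millimetres left between the piece's end and the raised fin, at (548,285) in the scene crop. I'm closing them gently.

Call:
drive_tool(increments=[{"claw":0,"dx":0,"dy":0.002,"dz":0,"wx":0,"wy":0,"wz":0},{"claw":0,"dx":0,"dy":0.0015,"dz":0,"wx":0,"wy":0,"wz":0},{"claw":0,"dx":0,"dy":0.001,"dz":0,"wx":0,"wy":0,"wz":0},{"claw":0,"dx":0,"dy":0,"dz":0,"wx":0,"wy":0,"wz":0}])

```text
t: 16.88
eef_pos: [0.5518, -0.0244, 0.0754]
tool_rot: [0.0, 0.143, 0.99, 0.0]
contact_force: [-0.5, -0.5, 1.1]
gripper_width: -0.001
grasp_force: 0.0
```

Call:
drive_tool(increments=[{"claw":0,"dx":0,"dy":0.001,"dz":0,"wx":0,"wy":0,"wz":0},{"claw":0,"dx":0,"dy":0,"dz":0,"wx":0,"wy":0,"wz":0}])

```text
t: 17.12
eef_pos: [0.552, -0.0235, 0.0754]
tool_rot: [-0.0, 0.143, 0.99, 0.0]
contact_force: [-0.2, -0.1, -0.3]
gripper_width: -0.001
grasp_force: 0.0
```

Call:
drive_tool(increments=[{"claw":0,"dx":0,"dy":0.001,"dz":0,"wx":0,"wy":0,"wz":0},{"claw":0,"dx":0,"dy":0,"dz":0,"wx":0,"wy":0,"wz":0}])

```text
t: 17.38
eef_pos: [0.5523, -0.0225, 0.0754]
tool_rot: [0.0, 0.143, 0.99, 0.0]
contact_force: [-0.6, 0.5, 0.1]
gripper_width: -0.001
grasp_force: 0.0
```

Call:
drive_tool(increments=[{"claw":0,"dx":0,"dy":0.0008,"dz":0,"wx":0,"wy":0,"wz":0},{"claw":0,"dx":0,"dy":0,"dz":0,"wx":0,"wy":0,"wz":0}])

```text
t: 17.62
eef_pos: [0.5525, -0.0218, 0.0754]
tool_rot: [-0.0, 0.143, 0.99, 0.0]
contact_force: [0.3, 0.2, 0.6]
gripper_width: 0.001
grasp_force: 0.0
```

Call:
drive_tool(increments=[{"claw":0,"dx":0,"dy":0.0008,"dz":0,"wx":0,"wy":0,"wz":0},{"claw":0,"dx":0,"dy":0,"dz":0,"wx":0,"wy":0,"wz":0}])

```text
t: 17.88
eef_pos: [0.5528, -0.021, 0.0754]
tool_rot: [0.0, 0.143, 0.99, 0.0]
contact_force: [-0.1, -0.2, 0.4]
gripper_width: 0.004
grasp_force: 0.0
```

Call:
drive_tool(increments=[{"claw":0,"dx":0,"dy":0.0008,"dz":0,"wx":0,"wy":0,"wz":0},{"claw":0,"dx":0,"dy":0,"dz":0,"wx":0,"wy":0,"wz":0}])

```text
t: 18.12
eef_pos: [0.5528, -0.0209, 0.0754]
tool_rot: [-0.0, 0.143, 0.99, -0.0]
contact_force: [-0.5, -2.2, -0.1]
gripper_width: -0.001
grasp_force: 1.2
```

Call:
drive_tool(increments=[{"claw":0,"dx":0,"dy":0.0006,"dz":0,"wx":0,"wy":0,"wz":0},{"claw":0,"dx":0,"dy":0,"dz":0,"wx":0,"wy":0,"wz":0}])

```text
t: 18.38
eef_pos: [0.5529, -0.0207, 0.0754]
tool_rot: [-0.0, 0.143, 0.99, -0.0]
contact_force: [-1.6, -5.3, 1.3]
gripper_width: -0.002
grasp_force: 2.7
```

Firm contact at about 5 N. Backing off along the groove, then up.

Call:
drive_tool(increments=[{"claw":0,"dx":0,"dy":-0.0015,"dz":0,"wx":0,"wy":0,"wz":0},{"claw":0,"dx":0,"dy":-0.006,"dz":0,"wx":0,"wy":0,"wz":0},{"claw":0,"dx":0,"dy":-0.02,"dz":0,"wx":0,"wy":0,"wz":0},{"claw":0,"dx":0,"dy":0,"dz":-0.03,"wx":0,"wy":0,"wz":0},{"claw":0,"dx":0,"dy":0,"dz":-0.05,"wx":0,"wy":0,"wz":0},{"claw":0,"dx":0,"dy":0,"dz":-0.03,"wx":0,"wy":0,"wz":0},{"claw":0,"dx":0,"dy":0,"dz":0,"wx":0,"wy":0,"wz":0},{"claw":0,"dx":0,"dy":0,"dz":0,"wx":0,"wy":0,"wz":0}])

```text
t: 19.38
eef_pos: [0.5446, -0.0467, 0.1848]
tool_rot: [-0.0, 0.143, 0.99, 0.0]
contact_force: [-0.6, 0.2, -0.4]
gripper_width: -0.002
grasp_force: 0.0
```

```bash
python3 - <<'E'
from h import *
wsave('w7')
f=np.load("w7.npz"); R=rot(f["q"]); c=calibration("wrist"); M=c["mount"];k=c["intrinsics"]
v,u=np.mgrid[0:480,0:640]; w=np.stack([(u-k[0,2])/k[0,0],(v-k[1,2])/k[1,1]],-1); r=np.linalg.norm(w,axis=-1,keepdims=True)
d=np.concatenate([np.sin(r)*w/r,np.cos(r)],-1); d=d/d[...,2:]*f["d"][...,None]
X=(d@M[:3,:3].T+M[:3,3])@R.T+f["pos"]; p=np.load("cr.npy"); a=p[2]
Q=np.array([[np.cos(a),-np.sin(a)],[np.sin(a),np.cos(a)]]); C=(X[...,:2]-p[:2])@Q; z=X[...,2]; ok=f["d"]>0
for n,y in(("mid",0),("end",130)):
    m=ok&(np.hypot(C[...,0]+.032,C[...,1]-y)<.01); print(n,m.sum(),np.median(z[m]).round(4))
for y in range(-20,150,4):
    m=ok&(abs(C[...,0]-.017)<.006)&(abs(C[...,1]-y/1000)<.002)
    print(y,m.sum(),(z[m].max()*1000).round(1) if m.any() else None,end=" | ")
E
```

```text
19.375 [ 0.54461123 -0.04672743  0.18476698] [-0.64  0.2  -0.41] toolx ang 163.53724714265317 [-9.e-04  2.e-04 -1.e+00]
mid 672 0.0484
end 0 nan
  return _methods._mean(a, axis=axis, dtype=dtype,
  ret = ret.dtype.type(ret / rcount)
```

```bash
python3 -c "
from station import *
print(hand_in())"
```

```text
the job is handed in; nothing more can be done
None
```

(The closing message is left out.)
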